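# Unstack the converter parts into their nests

## Task

The parts of a dismantled power converter are piled up on the rework bench. Take the pile apart from the top down, one part at a time (relay, then pot core, power module, heat sink), and set each one down gently, not dropped, so that it lies flat inside the black nest of its own shape and size before you fetch the next. Leave the jar and the screwdriver where they are.

Things in the scene. Friction and masses are not known exactly. Their poses are not given: they have to be found in the camera images.
- relay_center (a point): Relay, top of the stack: small white upright box with a grey foot, 28 long (x) x 14 wide (y) x 20 high mm, about 25 g. This point is its centre, 10 mm above its underside.
- core_center (a point): Ferrite pot core, second in the stack, under the relay: dark grey round disc with a white band, 36 mm diameter, 18 mm high, about 60 g. This point is its centre, 9 mm above its underside; z is its round axis.
- module_center (a point): Power module, third in the stack, under the pot core: flat black block with three brass contacts at each end, 64 long (x) x 42 wide (y) x 18 high mm, about 90 g. This point is its centre, 9 mm above its underside.
- sink_center (a point): Heat sink, bottom of the stack, standing on the mat: aluminium block with fins that run lengthwise, 100 long (x) x 56 wide (y) x 24 high mm, about 180 g; its outer long sides are flat and good to grip. This point is its centre, 12 mm above its underside. The parts lie loose, slightly turned, on one another; the stack is 80 mm high.
- nest_relay: Relay's nest, the smallest oblong one: black tray with a grey pocket floor, fixed to the mat. Outside 46 (x) x 32 (y) mm, pocket 40 x 26 mm. 3 mm floor, 3 mm wide rim, its top 8 mm above the mat; 6 mm play all round the relay. Origin: centre of its underside, at mat level; z up; x along the long side, y the short (half a turn is the same). Finger tips 8 mm or more above the part's underside clear the rim.
- nest_core: Pot core's nest, the round one: black tray with a grey pocket floor, fixed to the mat. Outside diameter 54 mm, pocket diameter 48 mm. 3 mm floor, 3 mm wide rim, its top 8 mm above the mat; 6 mm play all round the core. Origin: centre of its underside, at mat level; z up. Finger tips 8 mm or more above the part's underside clear the rim.
- nest_module: Power module's nest, the middle-sized oblong one: black tray with a grey pocket floor, fixed to the mat. Outside 82 (x) x 60 (y) mm, pocket 76 x 54 mm. 3 mm floor, 3 mm wide rim, its top 8 mm above the mat; 6 mm play all round the module. Origin: centre of its underside, at mat level; z up; x along the long side, y the short (half a turn is the same). Finger tips 8 mm or more above the part's underside clear the rim.
- nest_sink: Heat sink's nest, the largest oblong one: black tray with a grey pocket floor, fixed to the mat. Outside 118 (x) x 74 (y) mm, pocket 112 x 68 mm. 3 mm floor, 3 mm wide rim, its top 8 mm above the mat; 6 mm play all round the heat sink. Origin: centre of its underside, at mat level; z up; x along the long side, y the short (half a turn is the same). Finger tips 8 mm or more above the part's underside clear the rim.
- jar_center (a point): Bystander: small closed flux jar standing on the mat to the robot's left, 44 mm diameter, 50 mm high; this point is its centre, 25 mm up. Leave alone.
- driver_grip (a point): Bystander: small screwdriver 160 mm long lying across at the far edge of the mat, beyond the nests; this point is on its handle. Leave alone.
Things that resemble listed ones, but are neither listed nor needed, are in the scene too. What is meant by the part that bears core_center is not yellow, and is the smaller of those in its own colour.

How it is judged (in metres and radians):
On the way, in this order (a step that is already met when the one before it is completed fails the run):
1. the relay lies flat in its own nest, let go (horizontal distance between relay_center and nest_relay below 0.01 m and z of relay_center in the frame of nest_relay between 0.01 and 0.0148 m and angle between relay_center's own z axis and vertical below 0.12 rad and angle between the x axis of relay_center and the x axis of nest_relay, either way round below 0.6 rad and contact force between relay and the fingers below 0.1 N and linear speed of relay below 0.02 m/s), for 0.2 s.
2. the pot core lies flat in its own nest, let go (horizontal distance between core_center and nest_core below 0.01 m and z of core_center in the frame of nest_core between 0.009 and 0.0138 m and angle between core_center's own z axis and vertical below 0.12 rad and contact force between core and the fingers below 0.1 N and linear speed of core below 0.02 m/s), for 0.2 s.
3. the power module lies flat in its own nest, let go (horizontal distance between module_center and nest_module below 0.01 m and z of module_center in the frame of nest_module between 0.009 and 0.0138 m and angle between module_center's own z axis and vertical below 0.12 rad and angle between the x axis of module_center and the x axis of nest_module, either way round below 0.35 rad and contact force between module and the fingers below 0.1 N and linear speed of module below 0.02 m/s), for 0.2 s.
4. the heat sink lies flat in its own nest, let go (horizontal distance between sink_center and nest_sink below 0.01 m and z of sink_center in the frame of nest_sink between 0.012 and 0.0168 m and angle between sink_center's own z axis and vertical below 0.12 rad and angle between the x axis of sink_center and the x axis of nest_sink, either way round below 0.25 rad and contact force between sink and the fingers below 0.1 N and linear speed of sink below 0.02 m/s), for 0.2 s.
At the end, for the whole second after the job is handed in: Each part lies flat on the floor of its own nest: centre within 10 mm of the nest's, at most 1.8 mm above resting height, tilt under 0.12 rad, long side along the nest's (relay within 0.6 rad, module 0.35, heat sink 0.25, as the rim allows), let go and at rest (all of step 1 and all of step 2 and all of step 3 and all of step 4); the robot touches nothing.
It fails at once if a part is dropped or thrown into its nest (arrives faster than 0.7 m/s, a fall of about 25 mm) ((height (world z) of relay_center below 0.05 m and horizontal distance between relay_center and nest_relay below 0.03 m and linear speed of relay above 0.7 m/s) or (height (world z) of core_center below 0.05 m and horizontal distance between core_center and nest_core below 0.03 m and linear speed of core above 0.7 m/s) or (height (world z) of module_center below 0.05 m and horizontal distance between module_center and nest_module below 0.03 m and linear speed of module above 0.7 m/s) or (height (world z) of sink_center below 0.05 m and horizontal distance between sink_center and nest_sink below 0.03 m and linear speed of sink above 0.7 m/s)).
It fails at once if the jar is pushed more than 20 mm (distance of jar_center from where it was at the start of the episode above 0.02 m).
It fails at once if the screwdriver is pushed more than 20 mm (distance of driver_grip from where it was at the start of the episode above 0.02 m).
It also fails if it takes over 128 s, if anything falls off the work surface, if the arm or the gripper's body presses on something with over 40 N, if the wrist force passes 120 N, or if a joint passes its speed limit or range.

## Robot

A 6-joint arm with a two-finger parallel gripper is mounted at the origin on the work surface. World frame = base frame: x ahead of the robot, y to its left, z up, the work surface at z = 0. Lengths are in m, angles in degrees, forces in N, time in s.
With the tool pointing down it reaches from about 0.4 to 0.825 m from the base axis. Payload 7 kg.
Tool frame: the origin (TCP) lies on the centre line of the jaws, within the pads' length; the fingertips stand 11 mm ahead of it and the grasp point (between the pads) lies 8 mm behind it; z points along the fingers, y is the line along which they close (so a half turn about z gives the same grasp; the last joint's range is limited). The gripper opens to 88 mm and grips with 3 to 60 N. Pads are 19 mm wide; open, the fingers measure 130 mm over their backs; the gripper's body (78 mm by 193 mm) begins 47 mm behind the grasp point.
Start: joints at [91.221, 20.546, 0.682, 0, -70.136, -16.507], TCP at [0.178, 0.651, 0.238] pointing down, gripper open.
Joint ranges: [-176.03, 176.03], [-82.01, 121.73], [-58.28, 71.71], [-173.87, 95.51], [-174.79, -0.11], [-173.66, 173.66]. Speed limits (degrees/s): [136.94, 136.94, 172.46, 180, 180, 180].

## Interface

Orientations are given as [roll, pitch, yaw] about the fixed x, y, z axes, in that order (R = Rz(yaw) Ry(pitch) Rx(roll)).
In Python, from plant import r, capture, camera_model, job gives the robot as it stands.
- The arm moves only by the tool drive_tool, never from a script. Its argument "increments" is a list that holds one entry, the list of rows, each a list of 5 numbers: the gripper's target within -1 to 1 (fully open at 1, half-way at 0, shut at -1), then the shift along the tool's x, y, z scaled (see below), then the turn about the tool's z scaled (see below). In form: [[[gripper, tx, ty, tz, roll], ...]]. A call has 1 to 5 rows; each row is the pose to reach, as a shift and turn from the pose commanded when the call began, along the tool's axes at that moment, turning the shorter way round; what a row does not reach only later rows make up. The controller multiplies each number of a shift by 120 mm and each number of a turn by 360 degrees. A row lasts 1/8 s, in which the tool goes at most 62.5 mm and 10.7 degrees, less where a joint would pass 70% of its speed; a pose out of reach is approached as far as the arm can. A call with a number of a shift or a turn outside -1 to 1 is refused whole. A call with a gripper value outside its range is refused whole. The fingers move at their own pace and stop on an object; "squeeze" is the grip in N (left out, the last holds). Time passes only in rows, so rows that repeat a pose let the fingers close. It gives the time, the measured TCP pose, the force, the opening and the grip force at its end, in the units of the state.
- r.get_state(): the state, without advancing time (a new reading comes with each control period).
- capture(name): name is "scene" or "top"; returns the picture (480x640x3 uint8, red, green, blue); there is no depth.
- camera_model(name): a dict with "camera_matrix" (3x3 intrinsics, pixels), "rvec" (rotation vector, rad) and "tvec" (3), from world to camera coordinates, as OpenCV has them. Camera axes: x right, y down, z forward; pixel columns grow to the right and rows downward; lengths in m; the calibration is good to about 2 mm. A picture is of the moment at which its call begins. camera_model takes no time and is no camera call.
- job.close_job(): hands the job in; it is judged then, once.
The state is a dict: "time_s": time; "joints": joint angles; "qd": joint speeds; "joint_torque": joint torques, N m; "tcp_pos": TCP position; "eef_rot": TCP orientation; "contact_force": force on the tool from outside, world axes, zero at the start; "moment": the same for the moment, N m; "gripper_width": finger opening in m; "gripper_force": force on a finger pad.
Only numpy, scipy, OpenCV 4.12 (cv2) and the standard library are available. Lean on these libraries where they do the work, as an engineer would, in place of code of your own. Each camera call takes 0.05 s, during which the arm holds its last target. There are 200 camera calls.

## Working session

There is one attempt and no reset: what is moved stays moved. The work goes in short steps, Python scripts to look and compute and a tool call to move; the robot and the scene stay as the last step left them, time stands still between calls to the robot, and variables do not carry over. Pictures are saved under pics/ and viewed, at most 14 in all, crops included, and the job is handed in when it is done.

Besides the shell and the picture viewer there is one more tool, called after "Emit:" as name([rows], argument=value, ...), one row to a line, values as JSON. drive_tool: Moves the arm, as the interface text tells. Its arguments: {"type":"object","properties":{"increments":{"type":"array"},"squeeze":{"type":"number"}},"required":["increments"]}

```bash
mkdir -p pics; ls; python3 - <<'E'
from plant import r,capture,camera_model,job
import cv2
s=r.get_state();print({k:s[k] for k in('time_s','tcp_pos','eef_rot','gripper_width')})
for n in('scene','top'):
    cv2.imwrite(f'pics/{n}0.png',cv2.cvtColor(capture(n),cv2.COLOR_RGB2BGR));print(camera_model(n))
E
```

```text
pics
{'time_s': 0.0, 'tcp_pos': array([0.17784105, 0.65065245, 0.23661048]), 'eef_rot': array([ 1.79904340e+02, -9.72638470e-03, -1.52919311e+01]), 'gripper_width': 0.0875014000798175}
{'camera_matrix': array([[562.8220217 ,   0.        , 314.90728195],
       [  0.        , 562.8220217 , 232.96929272],
       [  0.        ,   0.        ,   1.        ]]), 'rvec': array([ 1.86482792,  1.80053541, -0.61195235]), 'tvec': array([-0.0757742 , -0.44388341,  1.76803502])}
{'camera_matrix': array([[535.0161814 ,   0.        , 322.30717012],
       [  0.        , 535.0161814 , 240.50701842],
       [  0.        ,   0.        ,   1.        ]]), 'rvec': array([ 2.10642859, -2.10837316,  0.16397054]), 'tvec': array([0.08316874, 0.6017747 , 0.94457589])}
```

View pics/top0.png

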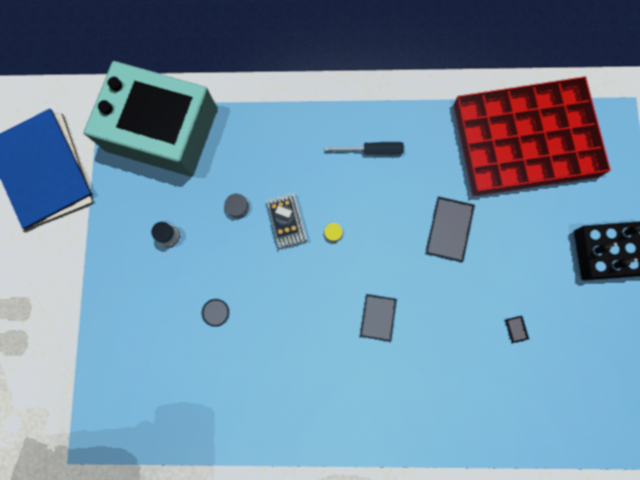

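View pics/scene0.png

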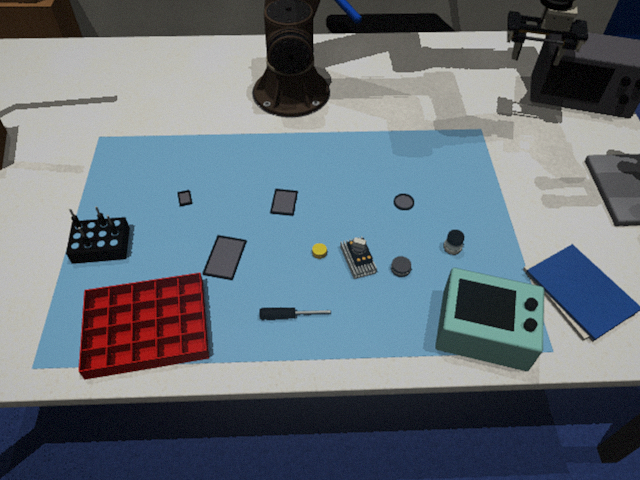

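The top view shows the stack at about (286,222) and the nests: sink (450,229), module (378,317), relay (517,329) and core (215,312). The decoy discs are at (236,206) in grey and (333,232) in yellow, with the jar at (165,235) and the screwdriver at (365,149). Next I'll measure them.

```bash
cat >h.py <<'E'
import numpy as np,cv2
from plant import r,capture,camera_model,job
def ray(n,uv,z):
    m=camera_model(n);R=cv2.Rodrigues(np.array(m['rvec']))[0];t=np.array(m['tvec']).ravel()
    K=np.array(m['camera_matrix']);uv=np.array(uv,float).reshape(-1,2)
    d=np.c_[uv,np.ones(len(uv))]@np.linalg.inv(K).T@R; C=-R.T@t
    return (C+d*((z-C[2])/d[:,2])[:,None])[:,:2]
def proj(n,P):
    m=camera_model(n);return cv2.projectPoints(np.array(P,float).reshape(-1,3),np.array(m['rvec']),np.array(m['tvec']),np.array(m['camera_matrix']),None)[0][:,0]
def rect(P):
    (c,(w,h),a)=cv2.minAreaRect(P.astype(np.float32)*1000)
    if w<h:w,h,a=h,w,a+90
    return np.round(c,1),round(w,1),round(h,1),round((a+90)%180-90,1)
def save(img,f,box,k):
    x,y,X,Y=box;cv2.imwrite(f,cv2.cvtColor(cv2.resize(img[y:Y,x:X],None,fx=k,fy=k,interpolation=cv2.INTER_CUBIC),cv2.COLOR_RGB2BGR))
E
python3 - <<'E'
from h import *
I=capture('top');S=capture('scene')
for n,img in(('top',I),('scene',S)):
    hsv=cv2.cvtColor(img,cv2.COLOR_RGB2HSV)
    m=((hsv[...,1]<80)|(hsv[...,2]<90)|(hsv[...,0]<80)).astype(np.uint8)
    for c in cv2.findContours(m,cv2.RETR_LIST,cv2.CHAIN_APPROX_NONE)[0]:
        a=cv2.contourArea(c)
        if 60<a<4000:
            p=c[:,0].mean(0);print(n,p.round(0),a,'z8',*rect(ray(n,c[:,0],.008)))
a=I[185:260,195:350];b=S[220:290,300:420]
save(I,'pics/top1.png',(255,185,355,260),8);save(S,'pics/sc1.png',(330,225,430,290),8)
E
```

```text
top [516. 329.] 366.5 z8 [ 439.8 -282.5] 43.7 32.5 12.7
top [215. 312.] 466.5 z8 [470.7 291.7] 48.0 47.1 -0.0
top [378. 317.] 1143.0 z8 [461.8 -22.1] 78.6 56.2 -9.2
top [634. 265.] 83.0 z8 [ 562.2 -512.4] 21.7 17.4 89.8
top [600. 266.] 116.0 z8 [ 559.5 -449. ] 23.3 22.6 41.2
top [614. 249.] 95.5 z8 [ 592.  -479.1] 23.0 19.5 -47.0
top [630. 248.] 110.5 z8 [ 594.8 -508.7] 22.9 22.3 -49.2
top [595. 235.] 108.5 z8 [ 620.7 -444.6] 23.0 22.6 -48.9
top [611. 233.] 113.0 z8 [ 624. -476.] 23.7 23.0 40.9
top [609. 251.] 3403.5 z8 [ 588.6 -469.3] 132.8 106.7 -85.7
top [333. 232.] 290.5 z8 [629.5  64.2] 38.3 37.5 -0.3
top [165. 234.] 463.5 z8 [627.1 397.4] 56.2 44.4 46.4
top [450. 229.] 2041.0 z8 [ 634.  -165.8] 116.8 71.7 -14.0
top [236. 206.] 399.0 z8 [683.7 257.8] 48.0 44.4 1.6
top [286. 220.] 1412.5 z8 [653.3 156.5] 104.6 59.6 15.2
top [479. 158.] 161.5 z8 [ 779.9 -232.1] 33.7 33.7 9.5
top [365. 148.] 520.5 z8 [800.4   2.2] 158.3 25.6 89.4
top [105. 108.] 141.5 z8 [898.2 541.1] 34.1 25.9 28.9
top [487. 156.] 1381.0 z8 [ 792.8 -226. ] 230.8 99.2 34.4
top [600. 134.] 207.5 z8 [ 829.5 -473.3] 161.6 8.0 8.3
top [154. 112.] 2900.5 z8 [886.8 436.8] 130.6 108.7 72.8
top [114.  84.] 142.5 z8 [950.6 524.7] 34.7 26.1 24.3
scene [545. 339.] 203.0 z8 [879.4 553. ] 76.0 25.3 -16.1
scene [294. 313.] 461.0 z8 [8.002e+02 5.000e-01] 158.7 28.3 88.1
scene [401. 266.] 304.5 z8 [678.2 256.4] 58.3 47.9 -1.9
scene [319. 250.] 188.0 z8 [626.   63.5] 45.5 36.9 -2.0
scene [357. 255.] 931.0 z8 [646.  157.3] 116.5 67.6 15.2
scene [224. 257.] 1190.0 z8 [ 637.2 -167.4] 120.8 75.0 -14.0
scene [454. 242.] 357.5 z8 [609.5 398.3] 80.2 45.7 -25.4
scene [404. 202.] 236.0 z8 [473.7 290.8] 52.3 51.4 -1.8
scene [184. 198.] 152.5 z8 [ 442.6 -284.6] 50.6 31.9 13.8
scene [284. 202.] 529.0 z8 [464.7 -23.2] 85.9 61.1 -9.2
```

View pics/top1.png

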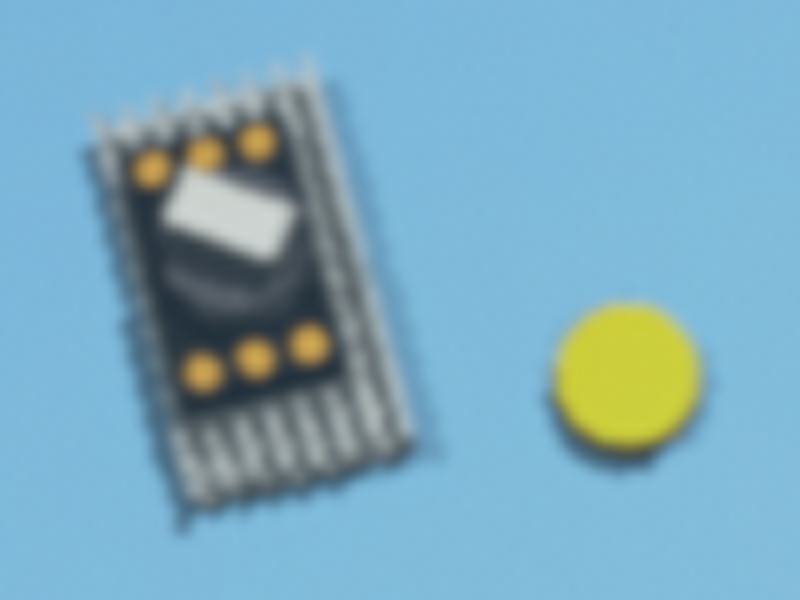

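View pics/sc1.png

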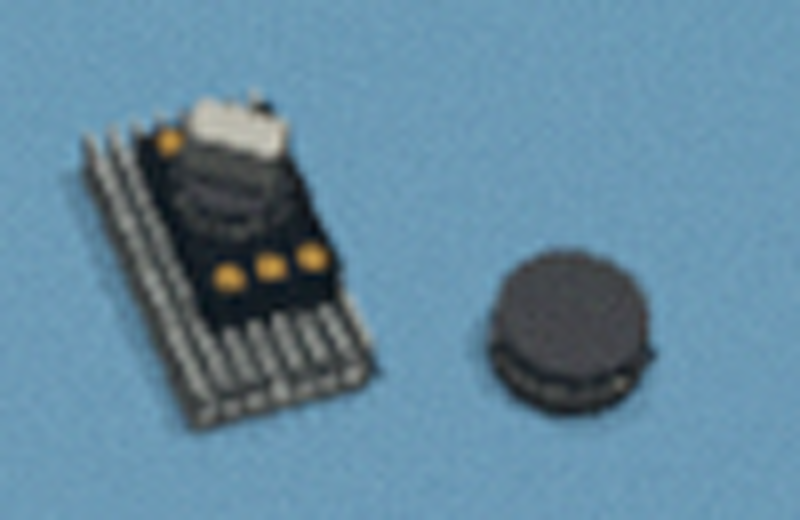

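Top crop: the relay's top is at crop (230,213), which is pixel (284,212). The brass contacts are at crop (152..258,155) and (203..310,358), and the sink outline is clear. Scene crop: the stack is intact, and the grey decoy disc is larger and stands apart.

```bash
cat >>h.py <<'E'
def tri(a,b):
    A=[]
    for n,(u,v) in(('top',a),('scene',b)):
        m=camera_model(n);P=np.array(m['camera_matrix'])@np.c_[cv2.Rodrigues(np.array(m['rvec']))[0],np.array(m['tvec']).ravel()]
        A+=[u*P[2]-P[0],v*P[2]-P[1]]
    x=np.linalg.svd(np.array(A))[2][-1];return x[:3]/x[3]
def mask(img,f,box):
    m=f(*cv2.split(cv2.cvtColor(img,cv2.COLOR_RGB2HSV).astype(int))).astype(np.uint8);o=np.zeros_like(m);x,y,X,Y=box;o[y:Y,x:X]=m[y:Y,x:X];return o
def blobs(m,amin=8):
    return [c[:,0] for c in cv2.findContours(m,cv2.RETR_EXTERNAL,cv2.CHAIN_APPROX_NONE)[0] if cv2.contourArea(c)>=amin]
def cen(c):
    M=cv2.moments(c.reshape(-1,1,2));return np.array([M['m10']/M['m00'],M['m01']/M['m00']])
def go(x,y,z,yaw):  # mm, deg -> tool-axis numbers from the present pose
    s=r.get_state();p=np.array(s['tcp_pos'])*1000;a=np.deg2rad(s['eef_rot'][2])
    d=np.array([x,y,z])-p;t=(yaw-s['eef_rot'][2]+90)%180-90
    c,n=np.cos(a),np.sin(a)
    print('from',p.round(1),round(s['eef_rot'][2],1),'go',np.round([(c*d[0]+n*d[1])/120,(n*d[0]-c*d[1])/120,-d[2]/120,-t/360],4),'t',s['time_s'])
E
python3 - <<'E'
from h import *
I=capture('top');S=capture('scene')
w=lambda h,s,v:(s<40)&(v>165)
br=lambda h,s,v:(h<30)&(s>100)&(v>110)
b=(270,200,300,222)
for n,img,box in(('top',I,(268,200,298,224)),('scene',S,(345,232,370,248))):
    for c in blobs(mask(img,w,box)): print(n,'white',cen(c),cv2.contourArea(c),rect(ray(n,c,.080)))
    for c in blobs(mask(img,br,(265,190,310,245) if n=='top' else (335,225,385,275)),3): print(n,'brass',cen(c),cv2.contourArea(c),ray(n,cen(c),.042)*1000)
go(665,155,140,-20)
E
```

```text
top white [283.14861996 211.21443737] 78.5 (array([653.4, 154.8]), 26.7, 12.6, 70.9)
top brass [279.92307692 231.11538462] 13.0 [[623.61991055 164.4969489 ]]
top brass [286.5 229.5] 9.0 [[626.72395024 151.90012204]]
top brass [293.15151515 227.5       ] 11.0 [[630.58265379 139.16524985]]
top brass [273.56862745 205.56862745] 8.5 [[674.18842912 177.70052567]]
top brass [280.24444444 203.77777778] 7.5 [[677.6798566  164.79799815]]
top brass [286.56862745 202.43137255] 8.5 [[680.28907378 152.55951146]]
scene white [358.87978142 240.27868852] 30.5 (array([652. , 153.5]), 25.9, 12.0, 70.4)
scene brass [358.         259.22222222] 3.0 [[679.30705881 151.23101102]]
scene brass [363.37037037 257.92592593] 4.5 [[675.99176988 164.18449092]]
scene brass [368.47619048 256.76190476] 3.5 [[673.02606699 176.52475263]]
scene brass [350.77777778 242.        ] 3.0 [[628.18695607 138.16196208]]
from [177.9 650.9 237.2] -15.3 go [5.005  2.9164 0.8102 0.0131] t 0.3
```

The relay is at (653,154.3) with top z=80 and yaw 71°, and both views agree. The module is at about (652,158.4) with yaw 14.6°. Moving over the stack.

Emit:
drive_tool([
  [[0, 1, 0.58, 0, 0], [0, 1, 0.58, 0, 0], [0, 1, 0.58, 0, 0]],
], squeeze=12)

```text
time_s: 0.68
tcp_pos: [0.2773, 0.5499, 0.2381]
eef_rot: [-180.0, -0.0, -15.4]
contact_force: [0.9, 0.4, 0.2]
gripper_width: 0.0631
gripper_force: 0.0
```

Emit:
drive_tool([
  [[0, 1, 0.58, 0, 0], [0, 1, 0.58, 0, 0], [0, 1, 0.58, 0, 0]],
])

```text
time_s: 1.05
tcp_pos: [0.3744, 0.4515, 0.2378]
eef_rot: [-180.0, -0.0, -15.4]
contact_force: [-1.0, 0.2, 0.7]
gripper_width: 0.0445
gripper_force: 0.0
```

Emit:
drive_tool([
  [[0, 1, 0.58, 0, 0], [0, 1, 0.58, 0, 0], [0, 1, 0.58, 0, 0]],
])

```text
time_s: 1.42
tcp_pos: [0.4718, 0.3532, 0.2375]
eef_rot: [180.0, -0.0, -15.4]
contact_force: [0.3, 0.2, 0.7]
gripper_width: 0.0438
gripper_force: 0.0
```

Emit:
drive_tool([
  [[0, 1, 0.58, 0, 0], [0, 1, 0.58, 0, 0], [0, 1, 0.58, 0, 0]],
])

```text
time_s: 1.8
tcp_pos: [0.5692, 0.2547, 0.2371]
eef_rot: [180.0, 0.0, -15.4]
contact_force: [-0.5, 0.9, -0.3]
gripper_width: 0.0441
gripper_force: 0.0
```

Emit:
drive_tool([
  [[0, 0.9, 0.58, 0, -0.09], [0, 0.9, 0.58, 0, -0.09], [0, 0.9, 0.58, 0, -0.09], [0, 0.9, 0.58, 0, -0.09]],
])

```text
time_s: 2.3
tcp_pos: [0.6536, 0.1609, 0.2369]
eef_rot: [-180.0, 0.0, 17.1]
contact_force: [0.1, 0.2, -0.2]
gripper_width: 0.044
gripper_force: 0.0
```

Emit:
drive_tool([
  [[0, 0, 0, 0.3, -0.12], [0, 0, 0, 0.3, -0.12], [0, 0, 0, 0.3, -0.12], [0, 0, 0, 0.3, -0.12], [0, 0, 0, 0.3, -0.12]],
])

```text
time_s: 2.92
tcp_pos: [0.6527, 0.1622, 0.2018]
eef_rot: [180.0, -0.0, 60.2]
contact_force: [0.1, -0.0, -1.0]
gripper_width: 0.0443
gripper_force: 0.0
```

```bash
python3 -c "
from h import *
go(653,154.3,140,70.9)"
```

```text
from [652.7 162.2 201.8] 60.2 go [-0.0561  0.0347  0.5149 -0.0298] t 2.925
```

Emit:
drive_tool([
  [[0, -0.056, 0.035, 0.3, -0.03], [0, -0.056, 0.035, 0.6, -0.03], [0, -0.056, 0.035, 0.6, -0.03], [0, -0.056, 0.035, 0.6, -0.03]],
])

```text
time_s: 3.42
tcp_pos: [0.6544, 0.1533, 0.1311]
eef_rot: [179.9, -0.0, 71.0]
contact_force: [-0.1, 0.7, -0.5]
gripper_width: 0.0435
gripper_force: 0.0
```

```bash
python3 - <<'E'
from h import *
go(653,154.3,80,70.9)
a=capture('top')[170:250,250:350];b=capture('scene')[200:280,310:410]
save(np.hstack([a,b]),'pics/g1.png',(0,0,200,80),4)
E
```

```text
from [654.4 153.3 131.1] 71.0 go [ 4.000e-03 -1.400e-02  4.255e-01  3.000e-04] t 3.425
```

View pics/g1.png

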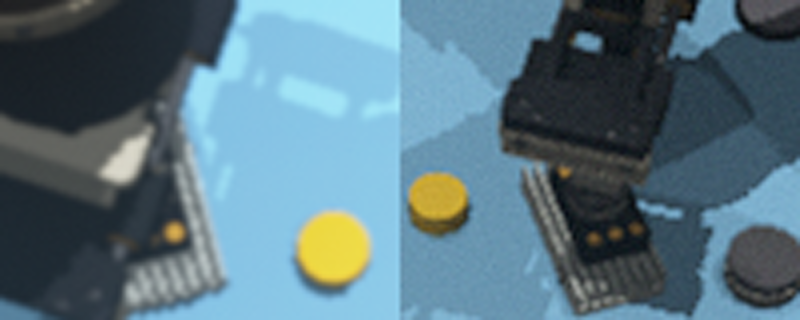

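The gripper sits over the stack and hides the relay in both views, with a part of its top visible at crop (125,160). Descending by the numbers and gripping.

Emit:
drive_tool([
  [[0, 0.004, -0.012, 0.25, 0], [0, 0.004, -0.012, 0.42, 0], [0, 0.004, -0.012, 0.42, 0], [0, 0.004, -0.012, 0.42, 0]],
])

```text
time_s: 4.03
tcp_pos: [0.6535, 0.1538, 0.0809]
eef_rot: [179.9, -0.1, 71.1]
contact_force: [0.7, 0.1, -0.6]
gripper_width: 0.0436
gripper_force: 0.0
```

Emit:
drive_tool([
  [[-0.8, 0, 0, 0, 0], [-0.8, 0, 0, 0, 0], [-0.8, 0, 0, 0, 0], [-0.8, 0, 0, 0, 0], [-0.8, 0, 0, 0, 0]],
])

```text
time_s: 4.65
tcp_pos: [0.6526, 0.1534, 0.0794]
eef_rot: [180.0, -0.0, 71.1]
contact_force: [-1.1, -0.1, 1.7]
gripper_width: 0.0139
gripper_force: 12.0
```

Emit:
drive_tool([
  [[-0.8, 0, 0, -0.1, 0], [-0.8, 0, 0, -0.3, 0], [-0.8, 0, 0, -0.6, 0], [-0.8, 0, 0, -0.6, 0]],
])

```text
time_s: 5.15
tcp_pos: [0.6545, 0.1541, 0.1555]
eef_rot: [179.7, -0.2, 71.1]
contact_force: [0.3, 0.1, -0.2]
gripper_width: 0.0141
gripper_force: 12.0
```

```bash
python3 - <<'E'
from h import *
go(441,-283,120,12.9)
print(r.get_state()['gripper_width'])
E
```

```text
from [654.5 154.1 155.5] 71.1 go [-4.0223 -0.5067  0.2955  0.1618] t 5.15
0.014073095412552207
```

Emit:
drive_tool([
  [[-0.8, -1, -0.125, 0, 0], [-0.8, -1, -0.125, 0, 0], [-0.8, -1, -0.125, 0, 0]],
])

```text
time_s: 5.52
tcp_pos: [0.5973, 0.0417, 0.1515]
eef_rot: [-179.9, 0.0, 70.9]
contact_force: [0.4, 0.3, -0.3]
gripper_width: 0.0135
gripper_force: 12.0
```

Emit:
drive_tool([
  [[-0.8, -1, -0.125, 0, 0], [-0.8, -1, -0.125, 0, 0], [-0.8, -1, -0.125, 0, 0]],
])

```text
time_s: 5.9
tcp_pos: [0.5447, -0.0663, 0.1513]
eef_rot: [-180.0, 0.0, 70.9]
contact_force: [0.2, 0.2, -0.0]
gripper_width: 0.0138
gripper_force: 12.0
```

Emit:
drive_tool([
  [[-0.8, -1, -0.125, 0, 0], [-0.8, -1, -0.125, 0, 0], [-0.8, -1, -0.125, 0, 0]],
])

```text
time_s: 6.28
tcp_pos: [0.4923, -0.1745, 0.1512]
eef_rot: [-180.0, 0.0, 70.9]
contact_force: [-0.4, -0.1, -0.2]
gripper_width: 0.0135
gripper_force: 12.0
```

Emit:
drive_tool([
  [[-0.8, -1, -0.125, 0, 0.14], [-0.8, -1, -0.125, 0, 0.14], [-0.8, -1, -0.125, 0, 0.14], [-0.8, -1, -0.125, 0, 0.14], [-0.8, -1, -0.125, 0, 0.14]],
])

```text
time_s: 6.9
tcp_pos: [0.4417, -0.2808, 0.1512]
eef_rot: [180.0, -0.0, 20.4]
contact_force: [-0.9, 0.4, -0.3]
gripper_width: 0.0136
gripper_force: 12.0
```

```bash
python3 - <<'E'
from h import *
go(441,-283,60,12.9)
# remaining stack, now with the view free
I=capture('top')
save(I,'pics/t2.png',(255,185,355,260),8)
E
```

```text
from [ 441.7 -280.8  151.2] 20.4 go [-0.0117  0.015   0.7599  0.021 ] t 6.9
```

View pics/t2.png

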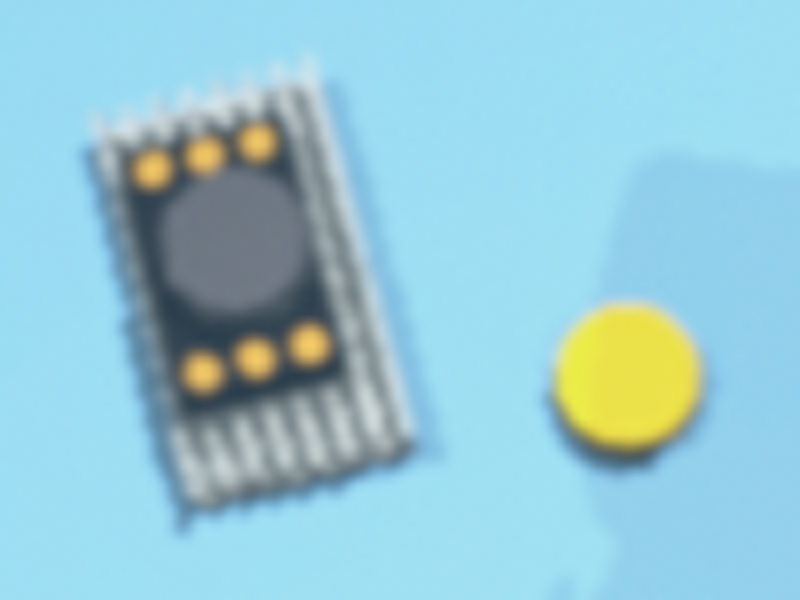

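The relay is gone, the core is at crop (232,240), i.e. pixel (284,215), and the stack hasn't shifted. Lowering the relay.

Emit:
drive_tool([
  [[-0.8, -0.012, 0.015, 0.4, 0.021], [-0.8, -0.012, 0.015, 0.76, 0.021], [-0.8, -0.012, 0.015, 0.76, 0.021], [-0.8, -0.012, 0.015, 0.76, 0.021]],
])

```text
time_s: 7.45
tcp_pos: [0.4412, -0.2835, 0.0612]
eef_rot: [179.9, -0.0, 13.3]
contact_force: [0.3, -0.9, 0.5]
gripper_width: 0.014
gripper_force: 12.0
```

```bash
python3 - <<'E'
from h import *
go(441,-283,24.5,12.9)
I=capture('top');m=mask(I,lambda h,s,v:(s<75)&(v>85)&(v<165),(275,205,293,226))
for c in blobs(m,50):
    (p,q)=cv2.minEnclosingCircle(c.astype(np.float32));print(cen(c),p,q,cv2.contourArea(c),ray('top',cen(c),.06)*1000,rect(ray('top',c,.06)))
E
```

```text
from [ 441.2 -283.5   61.2] 13.3 go [-0.0004 -0.0045  0.3057  0.0011] t 7.45
[283.82562278 214.50711744] (284.5, 213.55262756347656) 11.375399589538574 281.0 [[651.93582232 155.56501311]] (array([652.1, 156.2]), 37.3, 32.4, 0.7)
```

Emit:
drive_tool([
  [[-0.8, 0, -0.003, 0.15, 0.001], [-0.8, 0, -0.003, 0.25, 0.001], [-0.8, 0, -0.003, 0.3, 0.001], [-0.8, 0, -0.003, 0.305, 0.001], [-0.8, 0, -0.003, 0.305, 0.001]],
])

```text
time_s: 8.12
tcp_pos: [0.4399, -0.2833, 0.0237]
eef_rot: [180.0, -0.0, 12.8]
contact_force: [0.3, -0.3, 0.2]
gripper_width: 0.0138
gripper_force: 12.0
```

Emit:
drive_tool([
  [[-0.8, 0, 0, 0.008, 0], [-0.8, 0, 0, 0.008, 0], [-0.2, 0, 0, 0.008, 0], [-0.2, 0, 0, 0.008, 0], [-0.2, 0, 0, 0.008, 0]],
])

```text
time_s: 8.75
tcp_pos: [0.4396, -0.2832, 0.0224]
eef_rot: [180.0, -0.0, 12.8]
contact_force: [0.4, -0.2, 0.3]
gripper_width: 0.0338
gripper_force: 0.0
```

Emit:
drive_tool([
  [[-0.2, 0, 0, -0.2, 0], [-0.2, 0, 0, -0.6, 0], [-0.2, 0, 0, -1, 0], [-0.2, 0, 0, -1, 0]],
])

```text
time_s: 9.25
tcp_pos: [0.442, -0.284, 0.1464]
eef_rot: [179.8, -0.4, 12.8]
contact_force: [0.6, 0.1, -1.5]
gripper_width: 0.0351
gripper_force: 0.0
```

```bash
python3 - <<'E'
from h import *
go(652,155.5,120,-75)
S=capture('scene');I=capture('top')
a=S[170:230,150:230];b=I[300:360,480:560]
save(np.hstack([a,b]),'pics/p1.png',(0,0,160,60),5)
E
```

```text
from [ 442.  -284.   146.4] 12.8 go [ 2.5194 -3.1825  0.2202  0.244 ] t 9.25
```

View pics/p1.png

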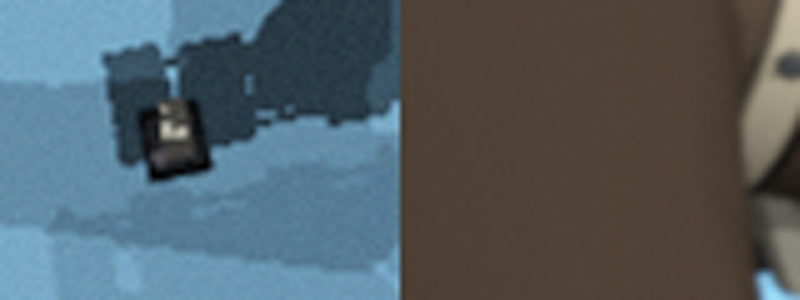

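The relay's white top is inside its nest at crop (172,125). I'll check it from above once the arm is clear. Moving back to the stack.

Emit:
drive_tool([
  [[0.4, 0.63, -0.796, 0, 0], [0.4, 0.63, -0.796, 0, 0], [0.4, 0.63, -0.796, 0, 0]],
])

```text
time_s: 9.72
tcp_pos: [0.493, -0.1704, 0.141]
eef_rot: [-180.0, 0.1, 13.0]
contact_force: [0.0, -0.2, -0.4]
gripper_width: 0.0588
gripper_force: 0.0
```

Emit:
drive_tool([
  [[0.4, 0.63, -0.796, 0, 0], [0.4, 0.63, -0.796, 0, 0], [0.4, 0.63, -0.796, 0, 0]],
])

```text
time_s: 10.1
tcp_pos: [0.5455, -0.0611, 0.1409]
eef_rot: [-180.0, 0.1, 13.0]
contact_force: [0.0, 0.2, 0.0]
gripper_width: 0.0616
gripper_force: 0.0
```

```bash
python3 - <<'E'
from h import *
I=capture('top')
for c in blobs(mask(I,lambda h,s,v:(s<50)&(v>165),(500,315,535,345)),20): print(cen(c),cv2.contourArea(c),rect(ray('top',c,.023)))
c=[c for c in blobs(mask(I,lambda h,s,v:(v<70),(495,310,540,350)),100)]
for k in c:print('nest',rect(ray('top',k,.008)))
for c in blobs(mask(I,lambda h,s,v:(s<75)&(v>85)&(v<165),(275,205,293,226)),50):print('core',cen(c),cv2.contourArea(c),ray('top',cen(c),.06)*1000)
go(652,155.5,120,12.9)
save(I,'pics/p2.png',(490,305,550,350),8)
E
```

```text
[518.3245614  328.32602339] 114.0 (array([ 440.7, -281.4]), 30.7, 15.4, 13.1)
core [283.90320513 217.29807692] 260.0 [[646.51023304 155.33244899]]
from [544.3 -62.5 140.8] 12.9 go [ 1.2809e+00 -1.5701e+00  1.7330e-01  1.0000e-04] t 10.15
```

View pics/p2.png

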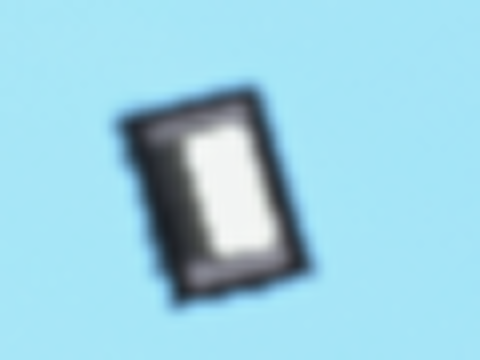

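The relay sits centred and aligned in its nest at (440.7,-281.4). Going on to the core.

Emit:
drive_tool([
  [[0.4, 0.64, -0.785, 0, 0], [0.4, 0.64, -0.785, 0, 0], [0.4, 0.64, -0.785, 0, 0]],
])

```text
time_s: 10.52
tcp_pos: [0.5995, 0.0468, 0.1411]
eef_rot: [180.0, 0.1, 12.9]
contact_force: [-1.6, -1.1, -0.7]
gripper_width: 0.0614
gripper_force: 0.0
```

Emit:
drive_tool([
  [[0.4, 0.64, -0.785, 0.17, 0], [0.4, 0.64, -0.785, 0.17, 0], [0.4, 0.64, -0.785, 0.17, 0], [0.4, 0.64, -0.785, 0.17, 0]],
])

```text
time_s: 11.02
tcp_pos: [0.6519, 0.1525, 0.1208]
eef_rot: [180.0, 0.1, 12.7]
contact_force: [-0.3, -0.7, -0.4]
gripper_width: 0.0616
gripper_force: 0.0
```

```bash
python3 -c "
from h import *
go(652,155.8,62.5,12.9)"
```

```text
from [651.9 152.5 120.8] 12.7 go [ 0.0068 -0.0265  0.4861 -0.0005] t 11.025
```

Emit:
drive_tool([
  [[0.4, 0.007, -0.026, 0.2, 0], [0.4, 0.007, -0.026, 0.4, 0], [0.4, 0.007, -0.026, 0.485, 0], [0.4, 0.007, -0.026, 0.485, 0], [0.4, 0.007, -0.026, 0.485, 0]],
])

```text
time_s: 11.65
tcp_pos: [0.6535, 0.1572, 0.065]
eef_rot: [-180.0, -0.1, 12.8]
contact_force: [-0.2, 0.2, 0.1]
gripper_width: 0.0616
gripper_force: 0.0
```

Emit:
drive_tool([
  [[-0.4, 0, 0, 0, 0], [-0.4, 0, 0, 0, 0], [-0.4, 0, 0, 0, 0], [-0.4, 0, 0, 0, 0], [-0.4, 0, 0, 0, 0]],
])

```text
time_s: 12.28
tcp_pos: [0.653, 0.1576, 0.064]
eef_rot: [-180.0, -0.0, 12.8]
contact_force: [0.1, -0.1, 2.6]
gripper_width: 0.0356
gripper_force: 12.0
```

Emit:
drive_tool([
  [[-0.4, 0, 0, -0.1, 0], [-0.4, 0, 0, -0.3, 0], [-0.4, 0, 0, -0.7, 0], [-0.4, 0, 0, -0.7, 0]],
])

```text
time_s: 12.78
tcp_pos: [0.6555, 0.1585, 0.1532]
eef_rot: [-179.9, -0.5, 12.8]
contact_force: [0.2, 0.1, -0.6]
gripper_width: 0.0348
gripper_force: 12.0
```

```bash
python3 -c "
from h import *
go(471.5,291.5,120,12.9)"
```

```text
from [655.5 158.5 153.2] 12.8 go [-1.249e+00 -1.421e+00  2.765e-01 -2.000e-04] t 12.775
```

Emit:
drive_tool([
  [[-0.4, -0.625, -0.71, 0, 0], [-0.4, -0.625, -0.71, 0, 0], [-0.4, -0.625, -0.71, 0, 0]],
])

```text
time_s: 13.15
tcp_pos: [0.5586, 0.2257, 0.1484]
eef_rot: [-180.0, -0.0, 13.0]
contact_force: [1.0, 0.5, -0.9]
gripper_width: 0.0351
gripper_force: 12.0
```

Emit:
drive_tool([
  [[-0.4, -0.625, -0.71, 0, 0], [-0.4, -0.625, -0.71, 0, 0], [-0.4, -0.625, -0.71, 0.5, 0], [-0.4, -0.625, -0.71, 0.7, 0], [-0.4, -0.625, -0.71, 0.7, 0]],
])

```text
time_s: 13.78
tcp_pos: [0.4683, 0.2894, 0.0621]
eef_rot: [179.9, 0.2, 12.8]
contact_force: [-0.0, 0.3, -0.5]
gripper_width: 0.0349
gripper_force: 12.0
```

```bash
python3 - <<'E'
from h import *
go(471.5,291.5,26,12.9)
I=capture('top')
br=lambda h,s,v:(h<30)&(s>100)&(v>110)
B=sorted([ (ray('top',cen(c),.042)*1000)[0] for c in blobs(mask(I,br,(265,190,310,245)),3)],key=lambda p:p[0])
B=np.array(B);print(len(B),B.mean(0)); d=B[3:].mean(0)-B[:3].mean(0);print(np.degrees(np.arctan2(d[1],d[0])),np.hypot(*d))
save(np.vstack([I[280:350,180:280],I[185:255,245:345]]),'pics/p3.png',(0,0,100,140),4)
E
```

```text
from [468.3 289.4  62.1] 12.8 go [ 3.000e-02 -1.120e-02  3.012e-01 -3.000e-04] t 13.775
6 [652.09511245 158.45192731]
14.716675619840089 51.943273652373996
```

View pics/p3.png

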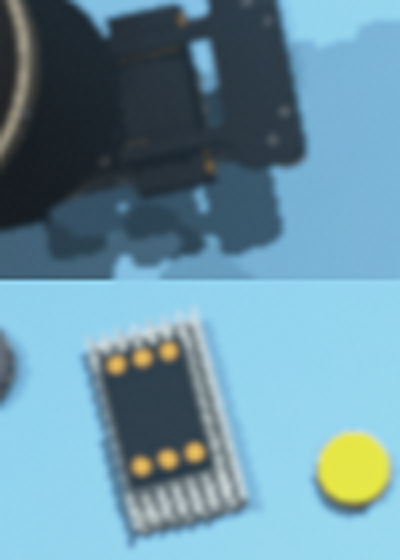

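The core has been lifted off, and the module and sink stay in place with the brass contacts clearly visible. Module: (652.1,158.5), yaw 14.7°. Lowering the core.

Emit:
drive_tool([
  [[-0.4, 0.034, -0.011, 0.12, 0], [-0.4, 0.034, -0.011, 0.22, 0], [-0.4, 0.034, -0.011, 0.28, 0], [-0.4, 0.034, -0.011, 0.3, 0], [-0.4, 0.034, -0.011, 0.3, 0]],
])

```text
time_s: 14.45
tcp_pos: [0.4726, 0.2927, 0.0278]
eef_rot: [180.0, 0.0, 12.8]
contact_force: [0.4, 0.8, -0.1]
gripper_width: 0.0355
gripper_force: 12.0
```

```bash
python3 -c "
from h import *
go(471.5,291.5,25,12.9)"
```

```text
from [472.6 292.7  27.8] 12.8 go [-0.0113  0.0076  0.0229 -0.0003] t 14.45
```

Emit:
drive_tool([
  [[-0.4, -0.005, 0.005, 0.015, 0], [-0.4, -0.005, 0.005, 0.015, 0], [-0.4, -0.005, 0.005, 0.015, 0]],
])

```text
time_s: 14.82
tcp_pos: [0.4722, 0.2921, 0.0262]
eef_rot: [-180.0, -0.0, 12.8]
contact_force: [0.3, 0.4, -0.8]
gripper_width: 0.0351
gripper_force: 12.0
```

Emit:
drive_tool([
  [[-0.4, 0, 0, 0.008, 0], [0.1, 0, 0, 0.008, 0], [0.1, 0, 0, 0.008, 0], [0.1, 0, 0, 0.008, 0]],
])

```text
time_s: 15.32
tcp_pos: [0.4722, 0.292, 0.0251]
eef_rot: [-180.0, -0.0, 12.8]
contact_force: [0.4, -0.7, -0.5]
gripper_width: 0.048
gripper_force: 0.0
```

Emit:
drive_tool([
  [[0.1, 0, 0, -0.2, 0], [0.1, 0, 0, -0.6, 0], [0.1, 0, 0, -1, 0], [0.1, 0, 0, -1, 0]],
])

```text
time_s: 15.82
tcp_pos: [0.474, 0.2938, 0.1493]
eef_rot: [-179.8, -0.4, 12.8]
contact_force: [0.7, 0.6, -0.1]
gripper_width: 0.0483
gripper_force: 0.0
```

```bash
python3 -c "
from h import *
go(652.1,158.5,120,14.7)"
```

```text
from [474.  293.8 149.3] 12.8 go [ 1.1968  1.429   0.2442 -0.0052] t 15.825
```

Emit:
drive_tool([
  [[0.8, 0.6, 0.715, 0, 0], [0.8, 0.6, 0.715, 0, 0], [0.8, 0.6, 0.715, 0, 0]],
])

```text
time_s: 16.2
tcp_pos: [0.5629, 0.222, 0.1437]
eef_rot: [179.9, 0.1, 12.6]
contact_force: [-0.7, -0.3, 0.1]
gripper_width: 0.0726
gripper_force: 0.0
```

Emit:
drive_tool([
  [[0.8, 0.6, 0.715, 0.25, -0.005], [0.8, 0.6, 0.715, 0.25, -0.005], [0.8, 0.6, 0.715, 0.25, -0.005], [0.8, 0.6, 0.715, 0.25, -0.005]],
])

```text
time_s: 16.7
tcp_pos: [0.6499, 0.1565, 0.1141]
eef_rot: [180.0, 0.1, 14.6]
contact_force: [0.5, 0.4, 0.7]
gripper_width: 0.0789
gripper_force: 0.0
```

```bash
python3 - <<'E'
from h import *
go(652.1,158.5,45,14.7)
I=capture('top');S=capture('scene')
save(np.hstack([I[285:345,175:255],S[170:230,365:445]]),'pics/p4.png',(0,0,160,60),5)
E
```

```text
from [649.9 156.5 114.1] 14.6 go [ 2.210e-02 -1.170e-02  5.759e-01 -4.000e-04] t 16.7
```

View pics/p4.png

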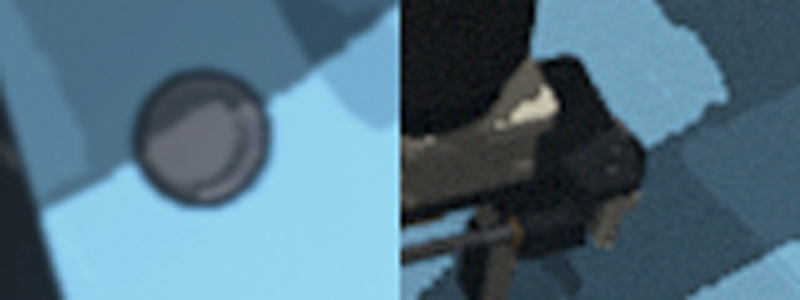

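The core sits in the round nest. Its disc is at crop (193,137) against a nest centre of (202,138), and parallax accounts for the offset. Now the module.

Emit:
drive_tool([
  [[0.8, 0.012, -0.008, 0.3, 0], [0.8, 0.012, -0.008, 0.5, 0], [0.8, 0.012, -0.008, 0.57, 0], [0.8, 0.012, -0.008, 0.57, 0], [0.8, 0.012, -0.008, 0.57, 0]],
], squeeze=20)

```text
time_s: 17.42
tcp_pos: [0.6524, 0.1585, 0.0481]
eef_rot: [-180.0, -0.1, 14.6]
contact_force: [0.6, 0.1, 0.1]
gripper_width: 0.079
gripper_force: 0.0
```

Emit:
drive_tool([
  [[-0.3, 0, 0, 0, 0], [-0.3, 0, 0, 0, 0], [-0.3, 0, 0, 0, 0], [-0.3, 0, 0, 0, 0], [-0.3, 0, 0, 0, 0]],
])

```text
time_s: 18.05
tcp_pos: [0.6517, 0.1577, 0.0466]
eef_rot: [180.0, 0.0, 14.6]
contact_force: [0.5, -0.3, -0.1]
gripper_width: 0.0418
gripper_force: 20.0
```

Emit:
drive_tool([
  [[-0.3, 0, 0, -0.1, 0], [-0.3, 0, 0, -0.3, 0], [-0.3, 0, 0, -0.7, 0], [-0.3, 0, 0, -0.7, 0]],
])

```text
time_s: 18.55
tcp_pos: [0.6544, 0.1589, 0.1361]
eef_rot: [-179.9, -0.5, 14.6]
contact_force: [0.6, -0.4, -0.1]
gripper_width: 0.0414
gripper_force: 20.0
```

```bash
python3 -c "
from h import *
go(462.5,-22.5,120,-9.2)"
```

```text
from [654.4 158.9 136.1] 14.6 go [-1.929   1.0584  0.1342  0.0662] t 18.55
```

Emit:
drive_tool([
  [[-0.3, -0.96, 0.53, 0, 0], [-0.3, -0.96, 0.53, 0, 0], [-0.3, -0.96, 0.53, 0, 0]],
])

```text
time_s: 18.92
tcp_pos: [0.5528, 0.0647, 0.1308]
eef_rot: [-180.0, 0.1, 14.5]
contact_force: [-0.2, 0.4, -0.5]
gripper_width: 0.0419
gripper_force: 20.0
```

Emit:
drive_tool([
  [[-0.3, -0.96, 0.53, 0, 0.066], [-0.3, -0.96, 0.53, 0, 0.066], [-0.3, -0.96, 0.53, 0.3, 0.066], [-0.3, -0.96, 0.53, 0.55, 0.066], [-0.3, -0.96, 0.53, 0.55, 0.066]],
])

```text
time_s: 19.55
tcp_pos: [0.4597, -0.0237, 0.0634]
eef_rot: [179.9, 0.2, -9.2]
contact_force: [-0.4, -0.0, -0.2]
gripper_width: 0.0419
gripper_force: 20.0
```

```bash
python3 - <<'E'
from h import *
go(462.5,-22.5,28,-9.2)
print(r.get_state()['gripper_width'])
I=capture('top')
for c in blobs(mask(I,lambda h,s,v:(s<70)|(v<90),(260,185,312,255)),500): print(rect(ray('top',c,.024)),rect(ray('top',c,.0)))
for c in blobs(mask(I,lambda h,s,v:(s<60)&(v>150),(260,185,312,255)),100): print('bright',rect(ray('top',c,.024)))
E
```

```text
from [459.7 -23.7  63.4] -9.2 go [ 2.120e-02 -1.380e-02  2.948e-01  1.000e-04] t 19.55
0.04194707456535388
(array([649.8, 154.9]), 103.4, 58.3, 15.2) (array([655.4, 157.4]), 105.8, 59.7, 15.2)
bright (array([650.5, 155.1]), 100.8, 57.4, 15.4)
```

Emit:
drive_tool([
  [[-0.3, 0.018, -0.008, 0.12, 0], [-0.3, 0.018, -0.008, 0.22, 0], [-0.3, 0.018, -0.008, 0.28, 0], [-0.3, 0.018, -0.008, 0.3, 0], [-0.3, 0.018, -0.008, 0.3, 0]],
])

```text
time_s: 20.23
tcp_pos: [0.4631, -0.0227, 0.0286]
eef_rot: [180.0, 0.0, -9.2]
contact_force: [0.1, 0.3, -1.1]
gripper_width: 0.0414
gripper_force: 20.0
```

Emit:
drive_tool([
  [[-0.3, 0, 0, 0.01, 0], [-0.3, 0, 0, 0.01, 0]],
])

```text
time_s: 20.48
tcp_pos: [0.4632, -0.0227, 0.0276]
eef_rot: [-180.0, -0.0, -9.2]
contact_force: [0.4, 0.1, -2.4]
gripper_width: 0.0415
gripper_force: 20.0
```

```bash
python3 -c "
from h import *
go(462.5,-22.5,25.6,-9.2)"
```

```text
from [463.2 -22.7  27.6] -9.2 go [-0.0064 -0.0006  0.0169  0.0001] t 20.475
```

Emit:
drive_tool([
  [[-0.3, 0, 0, 0.015, 0], [-0.3, 0, 0, 0.015, 0], [0.3, 0, 0, 0.015, 0], [0.3, 0, 0, 0.015, 0], [0.3, 0, 0, 0.015, 0]],
])

```text
time_s: 21.1
tcp_pos: [0.4632, -0.0227, 0.0257]
eef_rot: [-180.0, -0.0, -9.2]
contact_force: [0.5, -0.3, -0.7]
gripper_width: 0.056
gripper_force: 0.0
```

Emit:
drive_tool([
  [[0.3, 0, 0, -0.2, 0], [0.3, 0, 0, -0.6, 0], [0.3, 0, 0, -1, 0], [0.3, 0, 0, -1, 0]],
])

```text
time_s: 21.6
tcp_pos: [0.4655, -0.0221, 0.1495]
eef_rot: [-179.8, -0.4, -9.1]
contact_force: [0.1, -0.5, 0.1]
gripper_width: 0.057
gripper_force: 0.0
```

```bash
python3 -c "
from h import *
go(650.8,155.6,120,15.3)"
```

```text
from [465.5 -22.1 149.5] -9.1 go [ 1.2896 -1.707   0.2457 -0.0679] t 21.6
```

Emit:
drive_tool([
  [[1, 0.645, -0.855, 0, 0], [1, 0.645, -0.855, 0, 0], [1, 0.645, -0.855, 0, 0]],
], squeeze=30)

```text
time_s: 21.98
tcp_pos: [0.5581, 0.0686, 0.1443]
eef_rot: [180.0, 0.0, -9.1]
contact_force: [-1.6, -1.6, 0.3]
gripper_width: 0.0818
gripper_force: 0.0
```

Emit:
drive_tool([
  [[1, 0.645, -0.855, 0, -0.068], [1, 0.645, -0.855, 0, -0.068], [1, 0.645, -0.855, 0.2, -0.068], [1, 0.645, -0.855, 0.25, -0.068], [1, 0.645, -0.855, 0.25, -0.068]],
])

```text
time_s: 22.6
tcp_pos: [0.6476, 0.1542, 0.1151]
eef_rot: [180.0, 0.1, 15.2]
contact_force: [-0.6, -0.6, 0.0]
gripper_width: 0.0877
gripper_force: 0.0
```

```bash
python3 - <<'E'
from h import *
go(650.8,155.6,22,15.3)
I=capture('top');S=capture('scene')
save(np.hstack([I[285:350,340:420],S[170:235,245:325]]),'pics/p5.png',(0,0,160,65),5)
E
```

```text
from [647.6 154.2 115.1] 15.2 go [ 2.850e-02 -4.000e-03  7.756e-01 -2.000e-04] t 22.6
```

View pics/p5.png

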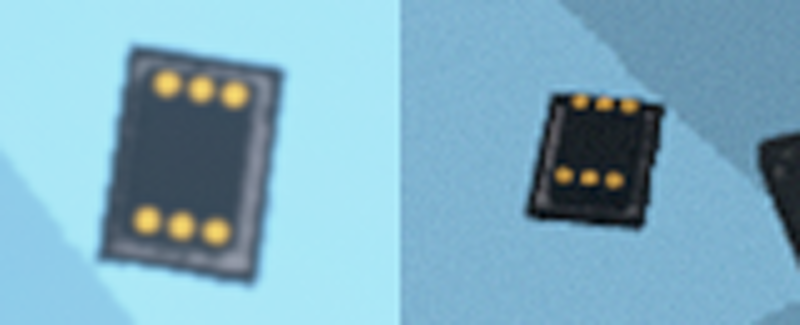

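The module lies inside its nest, seen in both views with the brass contacts symmetric and a small offset towards +x. Now the sink.

Emit:
drive_tool([
  [[1, 0.018, 0, 0.3, 0], [1, 0.018, 0, 0.6, 0], [1, 0.018, 0, 0.75, 0], [1, 0.018, 0, 0.78, 0], [1, 0.018, 0, 0.78, 0]],
])

```text
time_s: 23.32
tcp_pos: [0.6514, 0.156, 0.0232]
eef_rot: [-180.0, -0.1, 15.3]
contact_force: [0.6, 0.3, -0.3]
gripper_width: 0.0875
gripper_force: 0.0
```

Emit:
drive_tool([
  [[-0.1, 0, 0, 0, 0], [-0.1, 0, 0, 0, 0], [-0.1, 0, 0, 0, 0], [-0.1, 0, 0, 0, 0], [-0.1, 0, 0, 0, 0]],
])

```text
time_s: 23.95
tcp_pos: [0.6508, 0.1557, 0.0224]
eef_rot: [180.0, -0.0, 15.3]
contact_force: [-0.7, -0.4, 3.9]
gripper_width: 0.0556
gripper_force: 30.0
```

```bash
python3 - <<'E'
from h import *
I=capture('top')
B=np.array([ (ray('top',cen(c),.021)*1000)[0] for c in blobs(mask(I,lambda h,s,v:(h<30)&(s>100)&(v>110),(340,285,420,350)),3)])
print(len(B),B.mean(0)); s=r.get_state();print(s['tcp_pos'],s['gripper_width'],s['gripper_force'])
E
```

```text
6 [463.39526916 -21.4154025 ]
[0.65081602 0.15574976 0.02232751] 0.05556234728774059 30.00068038702011
```

Emit:
drive_tool([
  [[-0.1, 0, 0, -0.1, 0], [-0.1, 0, 0, -0.3, 0], [-0.1, 0, 0, -0.8, 0], [-0.1, 0, 0, -0.8, 0]],
])

```text
time_s: 24.5
tcp_pos: [0.6539, 0.1571, 0.1243]
eef_rot: [-179.9, -0.6, 15.4]
contact_force: [0.5, 0.1, -2.2]
gripper_width: 0.0556
gripper_force: 30.0
```

```bash
python3 -c "
from h import *
go(635,-166.3,120,-14)"
```

```text
from [653.9 157.1 124.3] 15.4 go [-0.866   2.557   0.036   0.0816] t 24.5
```

Emit:
drive_tool([
  [[-0.1, -0.288, 0.852, 0, 0], [-0.1, -0.288, 0.852, 0, 0], [-0.1, -0.288, 0.852, 0, 0]],
])

```text
time_s: 24.88
tcp_pos: [0.6434, 0.0451, 0.1179]
eef_rot: [-180.0, 0.1, 15.1]
contact_force: [0.3, 0.5, -2.2]
gripper_width: 0.0559
gripper_force: 30.0
```

Emit:
drive_tool([
  [[-0.1, -0.288, 0.852, 0, 0], [-0.1, -0.288, 0.852, 0, 0], [-0.1, -0.288, 0.852, 0, 0]],
])

```text
time_s: 25.25
tcp_pos: [0.6374, -0.062, 0.1178]
eef_rot: [-180.0, 0.0, 15.1]
contact_force: [0.1, 1.2, -1.5]
gripper_width: 0.0557
gripper_force: 30.0
```

Emit:
drive_tool([
  [[-0.1, -0.288, 0.852, 0, 0.082], [-0.1, -0.288, 0.852, 0, 0.082], [-0.1, -0.288, 0.852, 0.25, 0.082], [-0.1, -0.288, 0.852, 0.45, 0.082], [-0.1, -0.288, 0.852, 0.45, 0.082]],
])

```text
time_s: 25.88
tcp_pos: [0.6304, -0.1666, 0.0619]
eef_rot: [180.0, 0.2, -14.2]
contact_force: [0.3, 0.2, -0.8]
gripper_width: 0.0557
gripper_force: 30.0
```

```bash
python3 -c "
from h import *
go(635,-166.3,28,-14)"
```

```text
from [ 630.4 -166.6   61.9] -14.2 go [ 0.0364 -0.0119  0.2829 -0.0005] t 25.875
```

Emit:
drive_tool([
  [[-0.1, 0.028, -0.005, 0.12, 0], [-0.1, 0.028, -0.005, 0.22, 0], [-0.1, 0.028, -0.005, 0.27, 0], [-0.1, 0.028, -0.005, 0.29, 0], [-0.1, 0.028, -0.005, 0.29, 0]],
])

```text
time_s: 26.5
tcp_pos: [0.6352, -0.1677, 0.0293]
eef_rot: [180.0, -0.0, -14.2]
contact_force: [0.3, -1.4, -1.5]
gripper_width: 0.0555
gripper_force: 30.0
```

Emit:
drive_tool([
  [[-0.1, 0, 0, 0.005, 0], [-0.1, 0, 0, 0.005, 0]],
])

```text
time_s: 26.75
tcp_pos: [0.6353, -0.1677, 0.029]
eef_rot: [-180.0, -0.0, -14.2]
contact_force: [0.3, 0.5, -1.4]
gripper_width: 0.0556
gripper_force: 30.0
```

```bash
python3 -c "
from h import *
go(635,-166.3,25.4,-14)"
```

```text
from [ 635.3 -167.7   29. ] -14.2 go [-0.0053 -0.0109  0.0297 -0.0006] t 26.75
```

Emit:
drive_tool([
  [[-0.1, 0, -0.008, 0.015, 0], [-0.1, 0, -0.008, 0.026, 0], [-0.1, 0, -0.008, 0.026, 0]],
])

```text
time_s: 27.12
tcp_pos: [0.6353, -0.1667, 0.0254]
eef_rot: [180.0, 0.0, -14.2]
contact_force: [-0.8, 0.5, -1.7]
gripper_width: 0.0558
gripper_force: 30.0
```

Emit:
drive_tool([
  [[-0.1, 0, 0, 0.003, 0], [0.6, 0, 0, 0.003, 0], [0.6, 0, 0, 0.003, 0], [0.6, 0, 0, 0.003, 0]],
])

```text
time_s: 27.62
tcp_pos: [0.6355, -0.1668, 0.0252]
eef_rot: [-180.0, -0.0, -14.2]
contact_force: [-0.2, -0.1, 0.1]
gripper_width: 0.07
gripper_force: 0.0
```

Emit:
drive_tool([
  [[0.6, 0, 0, -0.2, 0], [0.6, 0, 0, -0.6, 0], [0.6, 0, 0, -1, 0], [0.6, 0, 0, -1, 0]],
])

```text
time_s: 28.12
tcp_pos: [0.6381, -0.167, 0.1502]
eef_rot: [-179.9, -0.5, -14.2]
contact_force: [-0.0, -0.4, -0.5]
gripper_width: 0.0701
gripper_force: 0.0
```

Emit:
drive_tool([
  [[0.6, -0.3, -1, 0, 0], [0.6, -0.3, -1, 0, 0], [0.6, -0.3, -1, 0, 0], [0.6, -0.3, -1, 0, 0]],
])

```text
time_s: 28.62
tcp_pos: [0.6297, -0.0412, 0.1447]
eef_rot: [180.0, 0.0, -14.1]
contact_force: [0.0, 0.3, 0.3]
gripper_width: 0.0703
gripper_force: 0.0
```

Emit:
drive_tool([
  [[0.6, -0.3, -1, 0, 0], [0.6, -0.3, -1, 0, 0], [0.6, -0.3, -1, 0, 0], [0.6, -0.3, -1, 0, 0]],
])

```text
time_s: 29.12
tcp_pos: [0.6244, 0.0827, 0.1447]
eef_rot: [180.0, 0.0, -14.2]
contact_force: [0.5, -0.7, -0.2]
gripper_width: 0.0699
gripper_force: 0.0
```

```bash
python3 - <<'E'
from h import *
I=capture('top');S=capture('scene')
for c in blobs(mask(I,lambda h,s,v:(s<50)&(v>150),(420,190,480,265)),100): print('sink',rect(ray('top',c,.027)))
save(np.vstack([I[190:350,200:540],S[180:290,160:500]]),'pics/f.png',(0,0,340,270),2.2)
E
```

```text
sink (array([ 634.7, -165.3]), 102.9, 59.3, -14.0)
```

View pics/f.png

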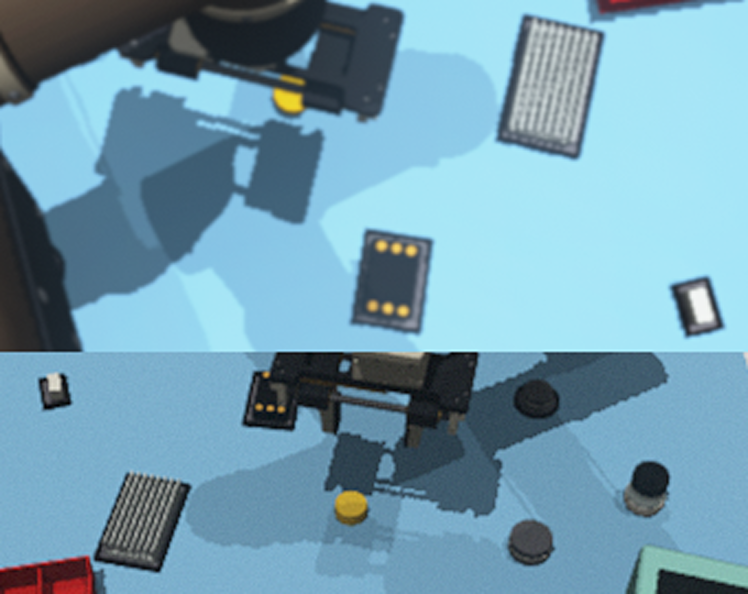

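All four parts lie in their nests: sink at crop (552,88), module (392,280) and relay (697,305) in the top half, core (537,398) in the scene half. The sink measures (634.7,-165.3) with yaw -14°, which matches its nest.

```bash
python3 -c "
from plant import job
print(job.close_job())"
```

```text
the job is handed in; nothing more can be done
None
```

I placed the relay, pot core, power module and heat sink in their own nests, in that order, each let go; the last camera views showed all four in place and the arm clear, and I handed the job in at about 29 s (no verdict came back).

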